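# Make up the cupping flight: spent tube out, two fresh dose tubes in

### The job

Make the flight rack ready for the next cupping: take its open, spent tube out and stand it in any vacant hole of the white drying rack, and fill the two free places of the flight rack with the two tall capped tubes from the grey stock rack. Carry the glass tubes upright and lower each one fully down in its hole before letting go, without dropping it. Leave the other tubes in their holes, and do not shove the mill, jar, bowl or spoon about.

Things in the scene. Friction and masses are not known exactly. Their poses are not given: they have to be found in the camera images.
- flight_rack: Brown wooden rack, one row of five holes, mid-table. Origin under its centre on the table, z up; fixed. Base board 10 mm thick; top of hole board at 58 mm, end cheeks 64 mm high. Through holes 31.5 mm wide; a tube stands in one on the base board, foot at 10 mm. Holes at x = 0, y = -88, -44, 0, +44, +88 mm; 60 mm (x) by 248 mm (y). Only 16 mm between tubes along y: fingers go in along x. Starts with three capped tubes, one open, one vacant hole.
- stock_rack: Grey painted rack, 2 x 3 holes, on the left or right. Origin under its centre on the table, z up; fixed. Base board 10 mm thick; top of hole board at 58 mm, end cheeks 64 mm high. Through holes 31.5 mm wide; a tube stands in one on the base board, foot at 10 mm. Holes at x = -32 and +32 mm, y = -44, 0 and +44 mm; 124 mm (x) by 160 mm (y). Only 16 mm between tubes along y, 36 mm along x: fingers go in along x. Starts with two tall and two short capped tubes.
- drying_rack: White plastic rack, 2 x 3 holes, on the other side. Origin under its centre on the table, z up; fixed. Base board 10 mm thick; top of hole board at 58 mm, end cheeks 64 mm high. Through holes 31.5 mm wide; a tube stands in one on the base board, foot at 10 mm. Holes at x = -32 and +32 mm, y = -44, 0 and +44 mm; 124 mm (x) by 160 mm (y). Only 16 mm between tubes along y, 36 mm along x: fingers go in along x. Starts with two open tubes, four holes vacant.
- spent_center (a point): The spent tube: dose tube with no cap, open at the top (amber glass, 28 mm across, 130 mm tall, foot bevelled over the lowest 6 mm, about 55 g). This point is on its axis half-way up, 65 mm above its foot; z up its axis. It starts in the flight rack, the only open tube there.
- fresh_a_center (a point): A fresh tube: capped dose tube, amber glass cylinder 28 mm across, 130 mm tall over all, its top 16 mm an aluminium screw cap of the same width, foot bevelled over the lowest 6 mm, about 80 g. This point is on its axis half-way up, 65 mm above its foot; z up its axis. It starts in the stock rack.
- fresh_b_center (a point): The other fresh tube: capped dose tube, amber glass cylinder 28 mm across, 130 mm tall over all, its top 16 mm an aluminium screw cap of the same width, foot bevelled over the lowest 6 mm, about 80 g. This point is on its axis half-way up, 65 mm above its foot; z up its axis. It starts in the stock rack.
- kept_a_center (a point): Bystander: capped dose tube, amber glass cylinder 28 mm across, 130 mm tall over all, its top 16 mm an aluminium screw cap of the same width, foot bevelled over the lowest 6 mm, about 80 g. This point is on its axis half-way up, 65 mm above its foot; z up its axis. It stands in the flight rack and stays in its hole.
- kept_b_center (a point): Bystander: capped dose tube, amber glass cylinder 28 mm across, 130 mm tall over all, its top 16 mm an aluminium screw cap of the same width, foot bevelled over the lowest 6 mm, about 80 g. This point is on its axis half-way up, 65 mm above its foot; z up its axis. It stands in the flight rack and stays in its hole.
- kept_c_center (a point): Bystander: capped dose tube, amber glass cylinder 28 mm across, 130 mm tall over all, its top 16 mm an aluminium screw cap of the same width, foot bevelled over the lowest 6 mm, about 80 g. This point is on its axis half-way up, 65 mm above its foot; z up its axis. It stands in the flight rack and stays in its hole.
- short_a_center (a point): Bystander: short capped tube (a half dose), 28 mm across but only 90 mm tall, top at 100 mm in the rack. It stays in its hole in the stock rack. This point is on its axis half-way up, 45 mm above its foot.
- short_b_center (a point): Bystander: short capped tube (a half dose), 28 mm across but only 90 mm tall, top at 100 mm in the rack. It stays in its hole in the stock rack. This point is on its axis half-way up, 45 mm above its foot.
- drying_a_center (a point): Bystander: dose tube with no cap, open at the top (amber glass, 28 mm across, 130 mm tall, foot bevelled over the lowest 6 mm, about 55 g). This point is on its axis half-way up, 65 mm above its foot; z up its axis. It stays in its hole in the drying rack.
- drying_b_center (a point): Bystander: dose tube with no cap, open at the top (amber glass, 28 mm across, 130 mm tall, foot bevelled over the lowest 6 mm, about 55 g). This point is on its axis half-way up, 65 mm above its foot; z up its axis. It stays in its hole in the drying rack.
- coffee_mill: Bystander: hand coffee mill, dark steel cylinder 50 mm across and 150 mm tall, with a flat crank arm on top reaching 70 mm along its x to a wooden knob (188 mm over all), standing near the robot. Origin under the centre of the cylinder.
- jar_a_center (a point): Bystander: amber jar with aluminium lid, 59 mm across, 67 mm tall, standing near the robot. This point is half-way up.
- bowl_a_center (a point): Bystander: white cupping bowl, 90 mm across the rim, 65 mm tall, beyond the flight rack. This point is half-way up.
- spoon: Bystander: steel cupping spoon 160 mm long lying flat along its x, beyond the flight rack.

How it is judged (in metres and radians):
At the end, for the whole second after the job is handed in: The spent tube stands in a hole of the drying rack and both fresh tubes stand in holes of the flight rack: each on the base board (middle within 5 mm of the seated height), within 6 mm of its hole's centre, within 7 degrees of upright, at rest (((x of spent_center in the frame of drying_rack between -0.038 and -0.026 m and y of spent_center in the frame of drying_rack between -0.05 and -0.038 m) or (x of spent_center in the frame of drying_rack between -0.038 and -0.026 m and y of spent_center in the frame of drying_rack between -0.006 and 0.006 m) or (x of spent_center in the frame of drying_rack between -0.038 and -0.026 m and y of spent_center in the frame of drying_rack between 0.038 and 0.05 m) or (x of spent_center in the frame of drying_rack between 0.026 and 0.038 m and y of spent_center in the frame of drying_rack between -0.05 and -0.038 m) or (x of spent_center in the frame of drying_rack between 0.026 and 0.038 m and y of spent_center in the frame of drying_rack between -0.006 and 0.006 m) or (x of spent_center in the frame of drying_rack between 0.026 and 0.038 m and y of spent_center in the frame of drying_rack between 0.038 and 0.05 m)) and z of spent_center in the frame of drying_rack between 0.07 and 0.08 m and angle between each of spent_center, fresh_a_center, fresh_b_center's own z axis and vertical below 0.12 rad and linear speed of each of spent, fresh_a, fresh_b below 0.03 m/s and ((x of fresh_a_center in the frame of flight_rack between -0.006 and 0.006 m and y of fresh_a_center in the frame of flight_rack between -0.094 and -0.082 m) or (x of fresh_a_center in the frame of flight_rack between -0.006 and 0.006 m and y of fresh_a_center in the frame of flight_rack between -0.05 and -0.038 m) or (x of fresh_a_center in the frame of flight_rack between -0.006 and 0.006 m and y of fresh_a_center in the frame of flight_rack between -0.006 and 0.006 m) or (x of fresh_a_center in the frame of flight_rack between -0.006 and 0.006 m and y of fresh_a_center in the frame of flight_rack between 0.038 and 0.05 m) or (x of fresh_a_center in the frame of flight_rack between -0.006 and 0.006 m and y of fresh_a_center in the frame of flight_rack between 0.082 and 0.094 m)) and z of fresh_a_center in the frame of flight_rack between 0.07 and 0.08 m and ((x of fresh_b_center in the frame of flight_rack between -0.006 and 0.006 m and y of fresh_b_center in the frame of flight_rack between -0.094 and -0.082 m) or (x of fresh_b_center in the frame of flight_rack between -0.006 and 0.006 m and y of fresh_b_center in the frame of flight_rack between -0.05 and -0.038 m) or (x of fresh_b_center in the frame of flight_rack between -0.006 and 0.006 m and y of fresh_b_center in the frame of flight_rack between -0.006 and 0.006 m) or (x of fresh_b_center in the frame of flight_rack between -0.006 and 0.006 m and y of fresh_b_center in the frame of flight_rack between 0.038 and 0.05 m) or (x of fresh_b_center in the frame of flight_rack between -0.006 and 0.006 m and y of fresh_b_center in the frame of flight_rack between 0.082 and 0.094 m)) and z of fresh_b_center in the frame of flight_rack between 0.07 and 0.08 m); the robot touches nothing.
It fails at once if a tube that should stay is taken out of its hole or knocked over (its middle moves more than 20 mm) (distance of any of kept_a_center, kept_b_center, kept_c_center, short_a_center, short_b_center, drying_a_center, drying_b_center from where it was at the start of the episode above 0.02 m).
It fails at once if the mill, jar, bowl or spoon is shoved more than 30 mm (distance of any of coffee_mill, jar_a_center, bowl_a_center, spoon from where it was at the start of the episode above 0.03 m).
It fails at once if a handled tube is dropped (falls free of the fingers faster than 0.5 m/s) ((linear speed of spent above 0.5 m/s and contact force between the fingers and spent below 0.01 N) or (linear speed of fresh_a above 0.5 m/s and contact force between the fingers and fresh_a below 0.01 N) or (linear speed of fresh_b above 0.5 m/s and contact force between the fingers and fresh_b below 0.01 N)).
It fails at once if a handled tube is tipped more than 60 degrees from upright (angle between any of spent_center, fresh_a_center, fresh_b_center's own z axis and vertical above 1.05 rad).
It also fails if it takes over 72 s, if anything falls off the work surface, if the arm or the gripper's body presses on something with over 40 N, if the wrist force passes 120 N, or if a joint passes its speed limit or range.

### The arm

A 6-joint arm with a two-finger parallel gripper is mounted at the origin on the work surface. World frame = base frame: x ahead of the robot, y to its left, z up, the work surface at z = 0. Lengths are in mm, angles in rad, forces in N, time in s.
With the tool pointing down it reaches from about 300 to 950 mm from the base axis. Payload 3.1 kg.
Tool frame: the origin (TCP) lies between the finger pads; the fingertips stand 22 mm ahead of it and the grasp point (between the pads) lies 3 mm ahead of it (r.tips_ahead is the distance from the TCP to the fingertips, in mm); z points along the fingers, y is the direction in which the jaws open and shut (so a half turn about z gives the same grasp; the last joint's range is limited). The gripper opens to 85 mm and grips with 20 to 120 N. Pads are 22 mm wide; open, the fingers measure 114 mm over their backs; the gripper's body (76 mm by 85 mm) begins 54 mm behind the grasp point. The pads swing forward as they close: fully open they stand 13 mm farther back than shut.
Start: joints at [-1.289, 0.308, 1.634, -0, 1.2, -0.07], TCP at [215.341, -586.737, 253.272] pointing down, gripper open.
Joint ranges: [-3.06, 3.06], [-0.79, 1.96], [0.05, 2.63], [-1.19, 4.34], [0.05, 2.64], [-2.94, 2.94]. Speed limits (rad/s): [2.79, 2.79, 3.14, 3.14, 3.14, 3.14].

### API

Orientations are given as a 3x3 rotation matrix whose columns are the frame's x, y, z axes.
In Python, from plant import r, optics, ticket gives the robot as it stands. The module is installed in compiled form; this text tells all that it offers.
- The arm moves only by the shell command python3 -m handwheel 'ROWS' [OPENING] [FORCE]. ROWS is JSON, a list of rows, each an object of numbers: "dx", "dy", "dz": the shift along the world's x, y, z in units of 0.25 m (1.0 is 0.25 m); "wx", "wy", "wz": the turn, a rotation vector about the world's x, y, z in units of 360 degrees (1.0 is 360 degrees). A call has 1 to 12 rows; each row is the pose to reach, as a shift and turn from the pose commanded when the call began, turning the shorter way round; what a row does not reach only later rows make up. A row lasts 1/8 s, in which the tool goes at most 62.5 mm and 10.7 degrees, less where a joint would pass 70% of its speed; a pose out of reach is approached as far as the arm can. A call with a number of a shift or a turn outside -1 to 1 is refused whole. A call with a gripper value outside its range is refused whole. OPENING is the opening, from 0 (shut) to 1 (fully open), set as the call begins (- or left out, the last holds). The fingers move at their own pace and stop on an object; FORCE is the grip in N (left out, the last holds). Time passes only in rows, so rows that repeat a pose let the fingers close. It gives the time, the measured TCP pose, the force and the opening at its end, in the units of the state.
- r.get_obs(): the state, without advancing time (a new reading comes with each control period).
- optics.get_image(name): name is "side" or "top" or "wrist"; returns a dict with "color" (384x512x3 uint8, red, green, blue), "mtx" (3x3 intrinsics, pixels), "k1" (the pictures are not rectified: a ray, as slopes to the right and down, at radius r is drawn at 1 + k1 r^2 times it, then the intrinsics apply), "R" (3x3) and "t" (3): a world point X has camera coordinates R X + t; the wrist camera has in their place "T_tool_cam" (4x4, takes a point from camera to tool coordinates, whose origin is the TCP and whose axes are the flange's). Camera axes: x right, y down, z forward; pixel columns grow to the right and rows downward; lengths in mm; the calibration is good to about 2 mm. A picture is of the moment at which its call begins: read the wrist's pose just before it. There is no depth.
- ticket.finish_job(): hands the job in, once; it reports no verdict.
Trained networks look in a picture, given as the dict that the camera call returned (one of the last four; its "shot" number tells which), for a name from the list of things; names that differ only in an ending like _2 or _b are one class to them, and where a whole thing is asked for, a point or a joint stands for the part that bears it (a point fixed in the world has none). Each returns a list of dicts, best first, with "p" (0 to 1); they miss things now and then, are a little off and sometimes report something else, mostly with a low value. They report only what shows in the picture. A call takes as long as a camera call.
- optics.outline_of(picture, label): "region" (384x512 bool, what is visible of it) and "box" ([left, top, right, bottom] in pixels, round what is visible of it).
- optics.mark_of(picture, label): "pixel" ([column, row] in pixels: a listed point, or the origin of a listed thing).
The state is a dict: "clock": time; "qpos": joint angles; "joint_velocities": joint speeds; "joint_torque": joint torques, N m; "ee_pos": TCP position; "tool_rot": TCP orientation; "wrist_force": force on the tool from outside, world axes, zero at the start; "moment": the same for the moment, N m; "width": opening from 0.0 (shut) to 1.0 (fully open).
Only numpy, scipy, OpenCV 4.12 (cv2) and the standard library are available. Lean on these libraries where they do the work, as an engineer would, in place of code of your own. Each camera call takes 0.05 s, during which the arm holds its last target. There are 200 camera calls.

## Working session

There is one attempt and no reset: what is moved stays moved. The work goes in short steps, Python scripts to look and compute and a shell command to move; the robot and the scene stay as the last step left them, time stands still between calls to the robot, and variables do not carry over. Pictures are saved under pics/ and viewed, about 8 in all and at most 12, crops included, and the job is handed in when it is done.

```bash
mkdir -p pics; python3 - <<'E'
from plant import r,optics
import cv2,numpy as np
o=r.get_obs();print(o['clock'],o['ee_pos'],o['tool_rot'],o['wrist_force'])
ims=[]
for n in('top','side'):
    p=optics.get_image(n);cv2.imwrite(f'pics/{n}0.png',cv2.resize(p['color'][:,:,::-1],(800,600),interpolation=cv2.INTER_CUBIC))
    print(n,p['mtx'].tolist(),p['k1'],np.round(p['R'],3).tolist(),p['t'])
    for l in('flight_rack','stock_rack','drying_rack','spent_center','fresh_a_center','kept_a_center','short_a_center','drying_a_center'):
        print(l,[(np.round(d['pixel'],1).tolist(),round(d['p'],2)) for d in optics.mark_of(p,l) if d['p']>.2])
E
```

```text
0.0 [ 215.12286991 -586.00160276  252.04388075] [[ 9.38749407e-01  3.44600020e-01 -6.14021484e-04]
 [ 3.44600516e-01 -9.38746805e-01  2.21834378e-03]
 [ 1.88030606e-04 -2.29406103e-03 -9.99997351e-01]] [-0.00320087  0.83562505 -0.45042571]
top [[403.4849229295588, 0.0, 256.27638454745494], [0.0, 403.4849229295588, 192.4862845243192], [0.0, 0.0, 1.0]] -0.02489100862248905 [[-0.009, -1.0, -0.004], [-0.989, 0.01, -0.15], [0.15, 0.002, -0.989]] [  13.82291026  603.75633918 1090.12129794]
flight_rack [([259.7, 187.1], 0.71), ([167.2, 227.8], 0.47)]
stock_rack [([155.8, 227.2], 0.86)]
drying_rack [([369.3, 229.8], 0.62), ([362.2, 242.7], 0.44)]
spent_center [([244.2, 183.4], 0.73)]
fresh_a_center [([130.5, 216.2], 0.7), ([294.1, 131.2], 0.23)]
kept_a_center [([227.7, 186.2], 0.57), ([153.1, 227.2], 0.41)]
short_a_center [([151.0, 213.8], 0.57)]
drying_a_center [([365.0, 238.7], 0.55)]
side [[431.12068063241463, 0.0, 258.497890319185], [0.0, 431.12068063241463, 190.66065891126345], [0.0, 0.0, 1.0]] -0.06849755033363393 [[-0.944, -0.331, 0.011], [-0.256, 0.711, -0.655], [0.209, -0.621, -0.755]] [ 557.71683071  189.49479066 1110.91671233]
flight_rack [([249.0, 201.2], 0.76)]
stock_rack [([245.5, 302.9], 0.56), ([232.5, 290.1], 0.47)]
drying_rack [([320.0, 138.9], 0.64)]
spent_center [([238.9, 194.5], 0.63)]
fresh_a_center [([234.5, 304.2], 0.67)]
kept_a_center [([236.2, 207.4], 0.66)]
short_a_center [([234.2, 291.1], 0.46)]
drying_a_center [([329.5, 135.1], 0.72), ([324.0, 140.3], 0.44), ([233.5, 303.8], 0.43)]
```

View pics/top0.png

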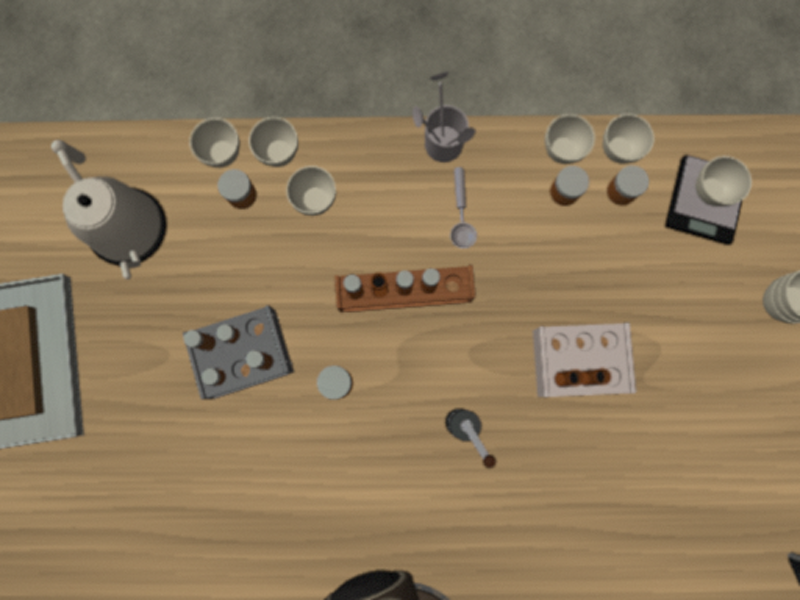

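View pics/side0.png

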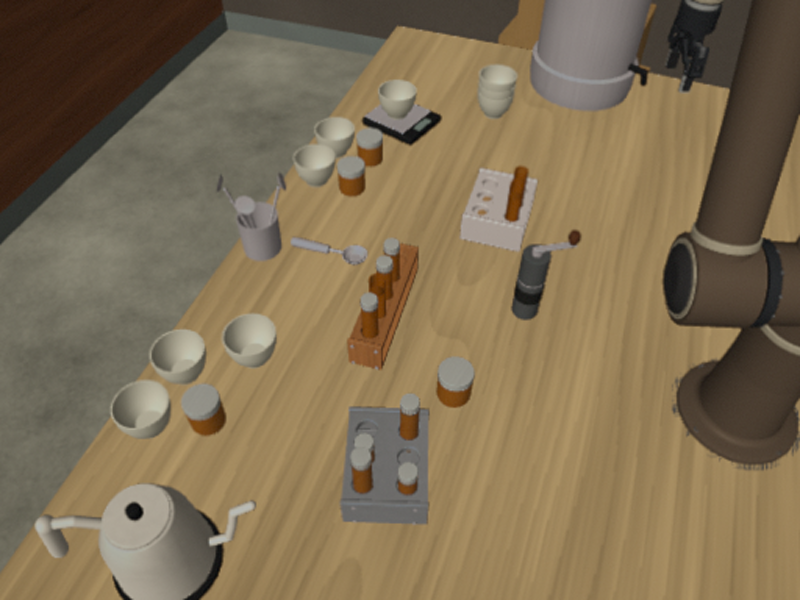

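The overhead view shows the grey rack at left (+y). Its tall tubes are at about (192,340) and (256,360), judging by the side view at (361,475) and (410,420). In the flight rack, the open tube is second from the left at (378,282) and the vacant hole is at (453,283). The white rack is at right with its whole far row free (560/584/608, 341). I'll fit rack poses next.

```bash
cat > h.py <<'E'
import numpy as np,cv2
from scipy.optimize import least_squares
def cam(p,obs=None):
    if 'R' in p: return p['R'],p['t']
    T=np.eye(4);T[:3,:3]=obs['tool_rot'];T[:3,3]=obs['ee_pos'];C=np.linalg.inv(T@p['T_tool_cam']);return C[:3,:3],C[:3,3]
def proj(c,X):
    R,t,K,k=c;return cv2.projectPoints(np.float64(X).reshape(-1,3),cv2.Rodrigues(R)[0],np.float64(t),K,np.array([k,0,0,0.]))[0][:,0]
def rays(c,uv):
    R,t,K,k=c;q=cv2.undistortPoints(np.float64(uv).reshape(-1,1,2),K,np.array([k,0,0,0.]))[:,0]
    return -R.T@t,np.c_[q,np.ones(len(q))]@R
def onz(c,uv,z):
    o,d=rays(c,uv);return o+d*((z-o[2])/d[:,2])[:,None]
def rack2w(s,P):
    a=s[2];P=np.float64(P);return np.c_[s[0]+np.cos(a)*P[:,0]-np.sin(a)*P[:,1],s[1]+np.sin(a)*P[:,0]+np.cos(a)*P[:,1],P[:,2]]
def fit(obs,s0):  # obs: list of (cam, P rack pts, uv)
    f=lambda s:np.concatenate([(proj(c,rack2w(s,P))-np.float64(uv)).ravel() for c,P,uv in obs])
    return least_squares(f,s0,loss='soft_l1',x_scale=[10,10,.1])
E
python3 - <<'E'
from plant import r,optics
from h import *
C={}
for n in('top','side'):
    p=optics.get_image(n);C[n]=(p['R'],p['t'],p['mtx'],p['k1'])
    if n=='top':
        for l in('coffee_mill','jar_a_center'):print(l,[(onz(C[n],[d['pixel']],0 if l[0]=='c' else 33).round(0).tolist(),round(d['p'],2)) for d in optics.mark_of(p,l)[:2]])
S=800/512
D={'flight':([500,0,0],{'top':[(0,88,140,352,283),(0,44,140,378,281),(0,0,140,404,278),(0,-44,140,430,276),(0,-88,58,453,284)],
 'side':[(0,88,140,370,300),(0,0,140,384,263),(0,-44,140,392,245)]}),
'stock':([450,300,.2],{'top':[(32,44,140,192,338),(-32,-44,140,256,358),(32,0,100,226,331),(-32,44,100,212,375),(32,-44,58,258,327),(-32,0,58,241,369)],
 'side':[(32,44,140,362,455),(-32,-44,140,410,402),(32,0,100,364,440),(-32,44,100,407,470)]}),
'dry':([450,-300,0],{'top':[(32,44,58,560,341),(32,0,58,584,341),(32,-44,58,608,341),(-32,-44,58,613,377)],
 'side':[(32,44,58,481,211),(32,0,58,485,197),(32,-44,58,489,184)]})}
for k,(s0,v) in D.items():
    ob=[(C[n],[q[:3] for q in w],[(np.array(q[3:])+.5)/S-.5 for q in w]) for n,w in v.items()]
    for o in ([ob[0]],[ob[1]],ob):
        s=fit(o,s0);print(k,s.x.round(3),abs(s.fun).round(1).tolist())
E
```

```text
coffee_mill [([[387.0, -91.0, 0.0]], 0.74)]
jar_a_center [([[459.0, 124.0, 33.0]], 0.95)]
flight [6.27084e+02 1.60700e+00 7.10000e-02] [0.4, 0.1, 0.2, 0.2, 0.1, 0.4, 0.4, 0.3, 0.1, 0.5]
flight [6.26033e+02 3.67000e+00 7.90000e-02] [0.2, 0.4, 0.4, 0.3, 0.2, 0.2]
flight [6.26788e+02 2.05700e+00 7.40000e-02] [0.6, 0.1, 0.3, 0.0, 0.0, 0.5, 0.2, 0.4, 0.1, 0.5, 0.4, 0.1, 0.4, 0.8, 0.2, 0.6]
stock [5.15098e+02 2.96895e+02 3.00000e-01] [1.0, 0.4, 0.3, 0.1, 0.1, 0.4, 0.6, 0.3, 1.0, 0.3, 0.9, 0.2]
stock [5.14393e+02 2.98387e+02 3.00000e-01] [0.9, 0.0, 0.2, 0.8, 0.0, 0.3, 0.5, 0.3]
stock [5.14804e+02 2.97666e+02 3.02000e-01] [0.7, 0.3, 0.6, 0.2, 0.3, 0.6, 0.8, 0.5, 1.3, 0.2, 0.6, 0.1, 1.0, 0.4, 0.1, 1.1, 0.0, 0.0, 0.5, 0.1]
dry [ 4.95208e+02 -3.16440e+02  1.60000e-02] [0.3, 0.5, 0.3, 0.0, 0.8, 0.4, 0.7, 0.1]
dry [ 4.94587e+02 -3.15804e+02  6.90000e-02] [0.0, 0.0, 0.0, 0.1, 0.0, 0.1]
dry [ 4.94791e+02 -3.16344e+02  3.60000e-02] [0.5, 0.9, 0.0, 0.2, 0.5, 0.5, 0.6, 0.3, 0.4, 0.4, 0.1, 0.2, 0.5, 0.3]
```

```bash
python3 -m handwheel '[{"dx":0.9,"dy":1,"dz":0.4,"wz":0.199},{"dx":0.9,"dy":1,"dz":0.4,"wz":0.199},{"dx":0.9,"dy":1,"dz":0.4,"wz":0.199},{"dx":0.9,"dy":1,"dz":0.4,"wz":0.199},{"dx":0.9,"dy":1,"dz":0.4,"wz":0.199},{"dx":0.9,"dy":1,"dz":0.4,"wz":0.199},{"dx":0.9,"dy":1,"dz":0.4,"wz":0.199},{"dx":0.9,"dy":1,"dz":0.4,"wz":0.199},{"dx":0.9,"dy":1,"dz":0.4,"wz":0.199},{"dx":0.9,"dy":1,"dz":0.4,"wz":0.199}]' 1 30
python3 - <<'E'
from plant import r,optics
from h import *
o=r.get_obs();p=optics.get_image('wrist');print(p['T_tool_cam'].round(3).tolist(),p['mtx'][0,0],p['k1'],o['ee_pos'],o['tool_rot'].round(4).tolist(),o['qpos'].round(2),o['joint_velocities'].round(3))
cv2.imwrite('pics/w1.png',cv2.resize(p['color'][:,:,::-1],(800,600),interpolation=cv2.INTER_CUBIC))
R,t=cam(p,o);print(proj((R,t,p['mtx'],p['k1']),rack2w([495,-316,.036],[(32,44,58),(32,0,58),(32,-44,58),(-32,44,140),(-32,0,140),(-32,-44,58)]))*800/512)
E
```

```text
[[0.001, -0.961, -0.278, 71.309], [1.0, 0.001, 0.0, -0.114], [-0.0, -0.278, 0.961, -119.921], [0.0, 0.0, 0.0, 1.0]] 309.01062525075145 -0.0684180746212747 [ 215.32501743 -586.72205257  253.25803171] [[0.9388, 0.3446, -0.0], [0.3446, -0.9388, 0.0], [0.0, -0.0, -1.0]] [-1.29  0.31  1.63  0.    1.2  -0.07] [-0.001  0.001 -0.002 -0.001  0.     0.001]
[[ 104.04128447 -349.04932323]
 [ 159.18630214 -358.10789329]
 [ 223.01768808 -357.07954707]
 [  34.14656327 -278.82616441]
 [  67.21150397 -331.25569505]
 [ 185.09378774 -265.67342511]]validation failed for argument at $[0]...
```

View pics/w1.png

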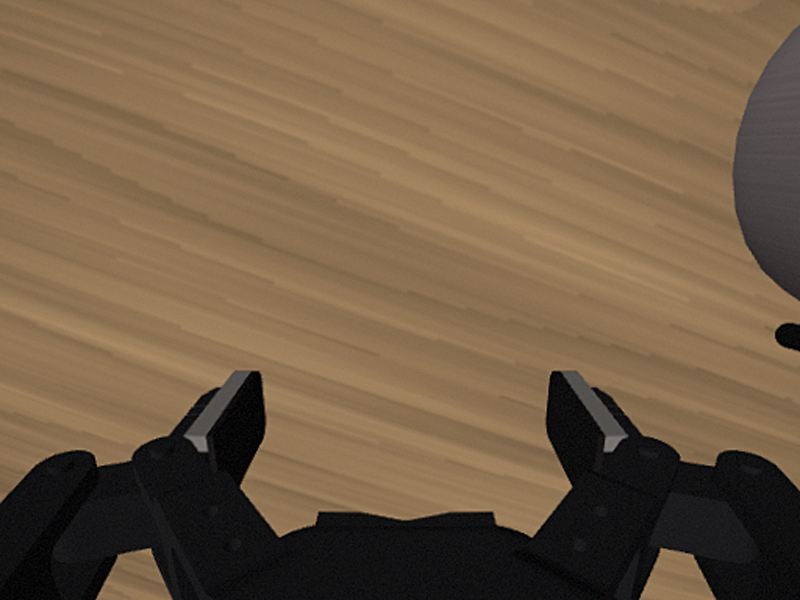

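The wrist view shows only table and fingers: the move was refused, probably because every row needs all six keys.

```bash
python3 -m handwheel '[{"dx":1,"dy":1,"dz":0.4,"wx":0,"wy":0,"wz":0.199},{"dx":1,"dy":1,"dz":0.4,"wx":0,"wy":0,"wz":0.199},{"dx":1,"dy":1,"dz":0.4,"wx":0,"wy":0,"wz":0.199},{"dx":1,"dy":1,"dz":0.4,"wx":0,"wy":0,"wz":0.199},{"dx":1,"dy":1,"dz":0.4,"wx":0,"wy":0,"wz":0.199},{"dx":1,"dy":1,"dz":0.4,"wx":0,"wy":0,"wz":0.199},{"dx":1,"dy":1,"dz":0.4,"wx":0,"wy":0,"wz":0.199},{"dx":1,"dy":1,"dz":0.4,"wx":0,"wy":0,"wz":0.199},{"dx":1,"dy":1,"dz":0.4,"wx":0,"wy":0,"wz":0.199},{"dx":1,"dy":1,"dz":0.4,"wx":0,"wy":0,"wz":0.199}]' 1 30
python3 - <<'E'
from plant import r,optics
from h import *
o=r.get_obs();p=optics.get_image('wrist');print(o['ee_pos'],o['tool_rot'].round(4).tolist(),o['qpos'].round(2),o['joint_velocities'].round(3))
cv2.imwrite('pics/w2.png',cv2.resize(p['color'][:,:,::-1],(800,600),interpolation=cv2.INTER_CUBIC))
R,t=cam(p,o);print((proj((R,t,p['mtx'],p['k1']),rack2w([495,-316,.036],[(32,44,58),(32,0,58),(32,-44,58),(-32,44,140),(-32,0,140),(-32,-44,58)]))*800/512).round(0).tolist())
E
```

```text
clock: 2.4
ee_pos: [464.7, -337.3, 352.9]
tool_rot: [[-0.029, 1.0, -0.001], [1.0, 0.029, 0.0], [0.0, -0.001, -1.0]]
wrist_force: [0.4, -0.4, -0.7]
width: 0.999
[ 464.69010776 -337.26560337  352.8939651 ] [[-0.029, 0.9996, -0.0006], [0.9996, 0.029, 0.0004], [0.0004, -0.0006, -1.0]] [-0.7   0.14  1.64 -0.    1.37 -0.73] [-0.    -0.001 -0.001 -0.001  0.    -0.004]
[[479.0, 161.0], [478.0, 214.0], [476.0, 264.0], [402.0, 164.0], [402.0, 229.0], [403.0, 265.0]]
```

View pics/w2.png

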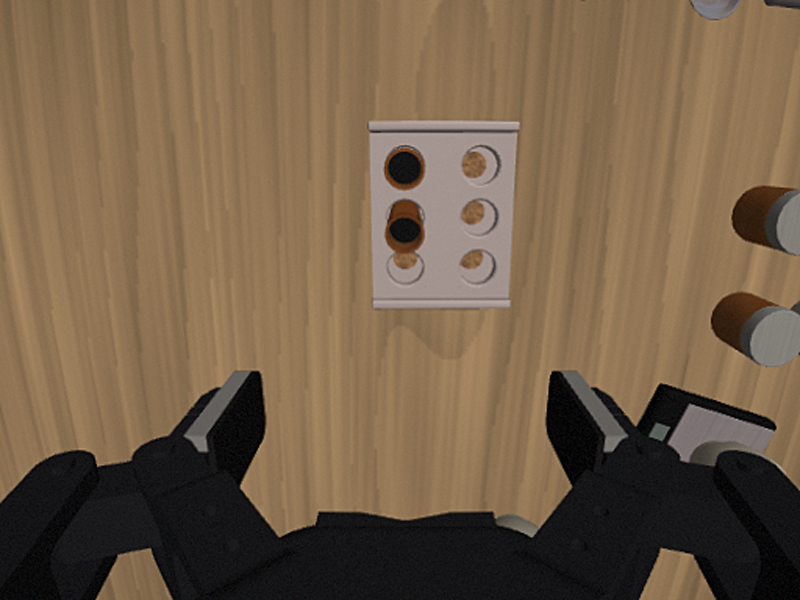

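The white rack is seen with its four free holes at (481,164), (480,216), (478,266) and (405,266). The fit was off by only about 3 px. Next, the flight rack.

```bash
python3 -m handwheel '[{"dx":0.6,"dy":1,"dz":0,"wx":0,"wy":0,"wz":0.007},{"dx":0.6,"dy":1,"dz":0,"wx":0,"wy":0,"wz":0.007},{"dx":0.6,"dy":1,"dz":0,"wx":0,"wy":0,"wz":0.007},{"dx":0.6,"dy":1,"dz":0,"wx":0,"wy":0,"wz":0.007},{"dx":0.6,"dy":1,"dz":0,"wx":0,"wy":0,"wz":0.007}]' >/dev/null
python3 -m handwheel '[{"dx":0,"dy":0.2,"dz":0,"wx":0,"wy":0,"wz":0},{"dx":0,"dy":0.2,"dz":0,"wx":0,"wy":0,"wz":0},{"dx":0,"dy":0.2,"dz":0,"wx":0,"wy":0,"wz":0},{"dx":0,"dy":0.2,"dz":0,"wx":0,"wy":0,"wz":0}]'
cat >> h.py <<'E'
def wshot(name):
    from plant import r,optics
    o=r.get_obs();p=optics.get_image('wrist');R,t=cam(p,o);c=(R,t,p['mtx'],p['k1'])
    np.savez(f'pics/{name}.npz',R=R,t=t,K=p['mtx'],k=p['k1'],img=p['color'])
    cv2.imwrite(f'pics/{name}.png',cv2.resize(p['color'][:,:,::-1],(800,600),interpolation=cv2.INTER_CUBIC))
    return c
def lcam(name):
    z=np.load(f'pics/{name}.npz');return z['R'],z['t'],z['K'],float(z['k'])
def d2p(uv): return (np.float64(uv)+.5)/(800/512)-.5
E
python3 - <<'E'
from h import *
c=wshot('w3')
print((proj(c,rack2w([627,2,.074],[(0,88,140),(0,44,140),(0,0,140),(0,-44,140),(0,-88,58)]))*800/512).round(0).tolist())
E
```

```text
clock: 3.58
ee_pos: [615.2, -38.2, 353.3]
tool_rot: [[-0.073, 0.997, -0.0], [0.997, 0.073, -0.0], [-0.0, -0.0, -1.0]]
wrist_force: [-0.5, 1.2, 0.7]
width: 1.0
[[427.0, 63.0], [426.0, 134.0], [425.0, 201.0], [425.0, 264.0], [420.0, 291.0]]
```

View pics/w3.png

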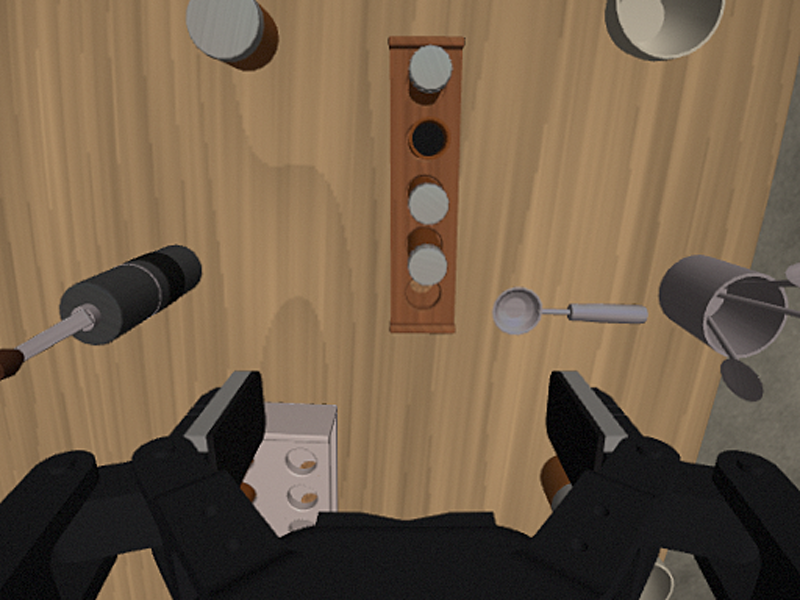

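Flight rack: caps at (431,69), (429,204) and (428,265), the open mouth at (429,138), and the vacant hole at (423,292). I'll refine with edge-based fits.

```bash
cat >> h.py <<'E'
from scipy.optimize import minimize
def edgefit(shots,s0):
    """shots: (name,[(rx,ry,z,radius)]); refine rack pose by edge strength along projected circles"""
    th=np.linspace(0,2*np.pi,72);L=[]
    for n,F in shots:
        g=cv2.GaussianBlur(np.load(f'pics/{n}.npz')['img'],(0,0),1.0).astype(np.float32).mean(2)
        m=np.hypot(cv2.Sobel(g,5,1,0),cv2.Sobel(g,5,0,1)).astype(np.float32);L.append((lcam(n),np.minimum(m,120),F))
    def f(s,per=False):
        v=[]
        for c,m,F in L:
            for x,y,z,q in F:
                P=np.c_[rack2w(s,[(x,y,z)])[0]+np.c_[q*np.cos(th),q*np.sin(th),0*th]]
                uv=proj(c,P).astype(np.float32);v.append(cv2.remap(m,uv[:,None,:],None,cv2.INTER_LINEAR).mean())
        return np.round(v,0) if per else -np.mean(v)
    best=None
    for dx in(-4,-2,0,2,4):
        for dy in(-4,-2,0,2,4):
            q=f(np.add(s0,[dx,dy,0]))
            if best is None or q<best[0]:best=(q,np.add(s0,[dx,dy,0]))
    b=best[1];S=np.array([b,b+[1.5,0,0],b+[0,1.5,0],b+[0,0,.02]])
    w=minimize(f,b,method='Nelder-Mead',options=dict(initial_simplex=S,xatol=.01))
    return w.x,f(w.x,True)
E
python3 - <<'E'
from h import *
c=lcam('w3');P=[(0,88,140),(0,44,140),(0,0,140),(0,-44,140),(0,-88,58)]
s=fit([(c,P,d2p([(431,69),(429,138),(429,204),(428,265),(423,292)]))],[627,2,.074]);print(s.x,s.fun.round(1))
print(edgefit([('w3',[p+(14,) for p in P[:4]]+[(0,-88,58,15.75)])],s.x))
# drying: pose of w2 from printed obs
import plant
p=plant.optics.get_image('wrist');o=dict(ee_pos=np.array([464.69010776,-337.26560337,352.8939651]),tool_rot=np.array([[-0.029,0.9996,-0.0006],[0.9996,0.029,0.0004],[0.0004,-0.0006,-1.0]]))
R,t=cam(p,o);np.savez('pics/w2.npz',R=R,t=t,K=p['mtx'],k=p['k1'],img=cv2.resize(cv2.imread('pics/w2.png'),(512,384),interpolation=cv2.INTER_AREA))
P=[(32,44,58),(32,0,58),(32,-44,58),(-32,-44,58),(-32,44,140),(-32,0,140)]
s=fit([(lcam('w2'),P,d2p([(481,164),(480,216.5),(478,266),(405,266),(405,168),(405,230)]))],[495,-316,.036]);print(s.x,s.fun.round(1))
print(edgefit([('w2',[p+(15.75,) for p in P[:4]]+[p+(14,) for p in P[4:]])],s.x))
E
```

```text
[6.29338348e+02 1.43916029e-01 7.19573853e-02] [-0.2 -1.6  0.5 -0.4 -0.1  0.1 -0.1  1.2 -0.   1.2]
(array([6.28945780e+02, 7.72548886e-02, 7.39158576e-02]), array([112.,  47., 117., 109.,  41.], dtype=float32))
[ 4.96656448e+02 -3.17516356e+02  3.26786549e-02] [ 0.3 -0.2 -0.2 -0.1 -0.1  0.2  0.2  0.3 -0.1 -1.2  0.   0.9]
(array([ 4.97153976e+02, -3.17868710e+02,  5.02180755e-02]), array([ 90.,  87.,  85.,  69., 120.,  91.], dtype=float32))
```

```bash
python3 -m handwheel '[{"dx":0.042,"dy":0.329,"dz":-0.2,"wx":0,"wy":0,"wz":0},{"dx":0.042,"dy":0.329,"dz":-0.47,"wx":0,"wy":0,"wz":0},{"dx":0.042,"dy":0.329,"dz":-0.47,"wx":0,"wy":0,"wz":0},{"dx":0.042,"dy":0.329,"dz":-0.47,"wx":0,"wy":0,"wz":0},{"dx":0.042,"dy":0.329,"dz":-0.47,"wx":0,"wy":0,"wz":0}]' 0.7
python3 - <<'E'
from h import *
c=wshot('w4');s=[629,.1,.074]
F=[(0,88,140,14),(0,44,140,14),(0,0,140,14)]
print((proj(c,rack2w(s,[f[:3] for f in F]))*800/512).round(0).tolist())
F3=[(0,88,140,14),(0,44,140,14),(0,0,140,14),(0,-44,140,14),(0,-88,58,15.75)]
print(edgefit([('w4',F)],s));print(edgefit([('w4',F),('w3',F3)],s))
for z in(134,137,143,146):
  print(z,edgefit([('w4',[(a,b,z,q) for a,b,_,q in F])],s),edgefit([('w3',[(a,b,z,q) for a,b,_,q in F])],s)[0])
E
```

```text
clock: 4.3
ee_pos: [627.0, 44.6, 237.5]
tool_rot: [[-0.074, 0.997, 0.003], [0.997, 0.074, -0.0], [-0.001, 0.003, -1.0]]
wrist_force: [-1.0, -0.6, 0.9]
width: 0.704
[[400.0, 216.0], [400.0, 309.0], [400.0, 393.0]]
(array([6.29104952e+02, 3.88229634e-01, 6.90263776e-02]), array([111.,  39., 106.], dtype=float32))
(array([6.29053727e+02, 3.43763065e-01, 7.12251433e-02]), array([110.,  39., 106., 110.,  44., 117., 112.,  40.], dtype=float32))
134 (array([ 6.29293334e+02, -1.20688854e+00,  7.15975307e-02]), array([112.,  37.,  98.], dtype=float32)) [ 6.28845387e+02 -8.09125631e-02  7.08780651e-02]
137 (array([ 6.29224722e+02, -5.25786420e-01,  7.14919412e-02]), array([112.,  38., 107.], dtype=float32)) [ 6.28871844e+02 -9.65249429e-02  7.22004360e-02]
143 (array([6.29041231e+02, 1.39279282e+00, 7.00082974e-02]), array([99., 38., 90.], dtype=float32)) [ 6.28292055e+02 -7.13236477e-01  6.55590642e-02]
146 (array([6.29348891e+02, 2.58605424e+00, 8.04409738e-02]), array([74., 37., 71.], dtype=float32)) [6.28414147e+02 9.37031538e-01 6.97661784e-02]
```

View pics/w4.png

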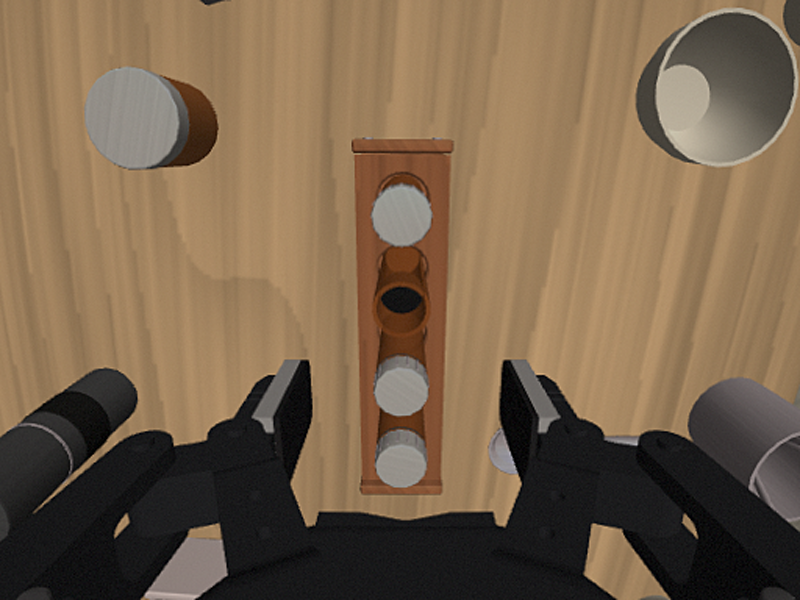

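Close view: the spent mouth at (402,305) lies between the fingers, whose midpoint is at about column 406. So the wrist calibration is about 2 mm off in the jaw direction, which agrees with the fixed cameras. I'll correct for it and go down.

```bash
python3 -m handwheel '[{"dx":-0.007,"dy":0.004,"dz":-0.15,"wx":0,"wy":0,"wz":0},{"dx":-0.007,"dy":0.004,"dz":-0.3,"wx":0,"wy":0,"wz":0},{"dx":-0.007,"dy":0.004,"dz":-0.42,"wx":0,"wy":0,"wz":0},{"dx":-0.007,"dy":0.004,"dz":-0.463,"wx":0,"wy":0,"wz":0},{"dx":-0.007,"dy":0.004,"dz":-0.463,"wx":0,"wy":0,"wz":0},{"dx":-0.007,"dy":0.004,"dz":-0.463,"wx":0,"wy":0,"wz":0}]' 0.6
python3 -m handwheel '[{"dx":0,"dy":0,"dz":0,"wx":0,"wy":0,"wz":0},{"dx":0,"dy":0,"dz":0,"wx":0,"wy":0,"wz":0},{"dx":0,"dy":0,"dz":0,"wx":0,"wy":0,"wz":0},{"dx":0,"dy":0,"dz":0,"wx":0,"wy":0,"wz":0},{"dx":0,"dy":0,"dz":0,"wx":0,"wy":0,"wz":0},{"dx":0,"dy":0,"dz":0,"wx":0,"wy":0,"wz":0}]' 0 35
```

```text
clock: 5.1
ee_pos: [625.9, 46.3, 122.3]
tool_rot: [[-0.075, 0.997, 0.004], [0.997, 0.075, -0.0], [-0.0, 0.004, -1.0]]
wrist_force: [0.1, 0.7, -0.4]
width: 0.602
clock: 5.85
ee_pos: [625.2, 46.6, 121.7]
tool_rot: [[-0.075, 0.997, 0.003], [0.997, 0.075, -0.0], [-0.0, 0.003, -1.0]]
wrist_force: [-1.3, -0.6, 6.3]
width: 0.318
```

Gripped (27 mm). Next I'll lift it and carry it to the far-right hole of the white rack.

```bash
python3 -m handwheel '[{"dx":0,"dy":0,"dz":0.06,"wx":0,"wy":0,"wz":0},{"dx":0,"dy":0,"dz":0.16,"wx":0,"wy":0,"wz":0},{"dx":0,"dy":0,"dz":0.32,"wx":0,"wy":0,"wz":0},{"dx":0,"dy":0,"dz":0.48,"wx":0,"wy":0,"wz":0},{"dx":0,"dy":0,"dz":0.58,"wx":0,"wy":0,"wz":0},{"dx":0,"dy":0,"dz":0.62,"wx":0,"wy":0,"wz":0},{"dx":0,"dy":0,"dz":0.62,"wx":0,"wy":0,"wz":0}]'
python3 -m handwheel '[{"dx":0.02,"dy":-0.08,"dz":0,"wx":0,"wy":0,"wz":-0.0005},{"dx":0.06,"dy":-0.24,"dz":0,"wx":0,"wy":0,"wz":-0.0015},{"dx":-0.03,"dy":-0.44,"dz":0,"wx":0,"wy":0,"wz":-0.003},{"dx":-0.1,"dy":-0.64,"dz":0,"wx":0,"wy":0,"wz":-0.0055},{"dx":-0.17,"dy":-0.84,"dz":0,"wx":0,"wy":0,"wz":-0.0055},{"dx":-0.2,"dy":-1,"dz":0,"wx":0,"wy":0,"wz":-0.0055}]'
python3 -m handwheel '[{"dx":-0.07,"dy":-0.2,"dz":0,"wx":0,"wy":0,"wz":0},{"dx":-0.14,"dy":-0.4,"dz":0,"wx":0,"wy":0,"wz":0},{"dx":-0.18,"dy":-0.54,"dz":0,"wx":0,"wy":0,"wz":0},{"dx":-0.181,"dy":-0.6,"dz":0,"wx":0,"wy":0,"wz":0},{"dx":-0.181,"dy":-0.619,"dz":0,"wx":0,"wy":0,"wz":0},{"dx":-0.181,"dy":-0.619,"dz":-0.1,"wx":0,"wy":0,"wz":0},{"dx":-0.181,"dy":-0.619,"dz":-0.24,"wx":0,"wy":0,"wz":0},{"dx":-0.181,"dy":-0.619,"dz":-0.32,"wx":0,"wy":0,"wz":0},{"dx":-0.181,"dy":-0.619,"dz":-0.35,"wx":0,"wy":0,"wz":0},{"dx":-0.181,"dy":-0.619,"dz":-0.36,"wx":0,"wy":0,"wz":0},{"dx":-0.181,"dy":-0.619,"dz":-0.36,"wx":0,"wy":0,"wz":0}]'
python3 - <<'E'
from h import *
from plant import r
o=r.get_obs();print(o['ee_pos'],o['wrist_force'],o['width'])
c=wshot('w5');s=[497,-317.7,.04]
print((proj(c,rack2w(s,[(32,-44,58),(32,0,58),(32,44,58)]))*800/512).round(0).tolist())
E
```

```text
clock: 6.72
ee_pos: [624.1, 46.5, 275.4]
tool_rot: [[-0.075, 0.997, 0.001], [0.997, 0.075, 0.0], [-0.0, 0.001, -1.0]]
wrist_force: [0.6, 0.6, -0.1]
width: 0.318
clock: 7.48
ee_pos: [571.9, -206.5, 273.1]
tool_rot: [[-0.039, 0.999, -0.003], [0.999, 0.039, 0.0], [0.001, -0.003, -1.0]]
wrist_force: [0.2, 0.1, -0.5]
width: 0.316
clock: 8.85
ee_pos: [529.6, -358.6, 186.2]
tool_rot: [[-0.041, 0.999, 0.002], [0.999, 0.041, -0.001], [-0.001, 0.002, -1.0]]
wrist_force: [0.6, -0.3, 0.0]
width: 0.316
[ 529.59295512 -358.61974303  186.17473863] [ 0.58466674 -0.33205777  0.02652433] 0.31590296195713086
[[405.0, 293.0], [405.0, 211.0], [405.0, 121.0]]
```

View pics/w5.png

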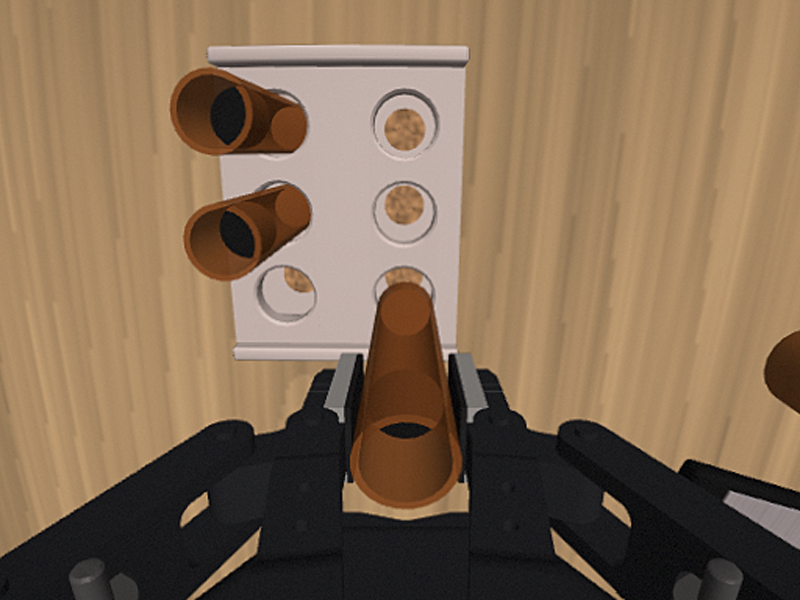

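```bash
python3 - <<'E'
from h import *
s=[497,-317.7,.04];c=lcam('w5')
for z in(58,76.2,90,206):print(z,(proj(c,rack2w(s,[(32,-44,z),(32,-46,z)]))*800/512).round(1).tolist())
print(edgefit([('w5',[(32,44,58,15.75),(32,0,58,15.75),(-32,-44,58,15.75)])],s))
E
```

```text
58 [[405.2, 293.5], [405.2, 297.1]]
76.2 [[405.3, 303.8], [405.3, 307.6]]
90 [[405.3, 312.6], [405.3, 316.6]]
206 [[406.7, 465.1], [406.7, 472.0]]
(array([ 4.95396843e+02, -3.17358348e+02,  3.94508567e-02]), array([ 80.,  90., 104.], dtype=float32))
```

The foot, seen at (405,306), is within about 1 mm of the hole axis at (405,304). Now I'll lower.

```bash
python3 -m handwheel '[{"dx":0,"dy":0,"dz":-0.03,"wx":0,"wy":0,"wz":0},{"dx":0,"dy":0,"dz":-0.06,"wx":0,"wy":0,"wz":0},{"dx":0,"dy":0,"dz":-0.09,"wx":0,"wy":0,"wz":0},{"dx":0,"dy":0,"dz":-0.12,"wx":0,"wy":0,"wz":0}]'
python3 -m handwheel '[{"dx":0,"dy":0,"dz":-0.04,"wx":0,"wy":0,"wz":0},{"dx":0,"dy":0,"dz":-0.08,"wx":0,"wy":0,"wz":0},{"dx":0,"dy":0,"dz":-0.11,"wx":0,"wy":0,"wz":0},{"dx":0,"dy":0,"dz":-0.13,"wx":0,"wy":0,"wz":0},{"dx":0,"dy":0,"dz":-0.136,"wx":0,"wy":0,"wz":0},{"dx":0,"dy":0,"dz":-0.136,"wx":0,"wy":0,"wz":0}]'
```

```text
clock: 9.4
ee_pos: [528.6, -358.1, 154.2]
tool_rot: [[-0.041, 0.999, -0.001], [0.999, 0.041, 0.0], [0.0, -0.001, -1.0]]
wrist_force: [-0.2, 0.0, -0.3]
width: 0.32
clock: 10.15
ee_pos: [529.0, -358.5, 121.7]
tool_rot: [[-0.041, 0.999, 0.0], [0.999, 0.041, -0.0], [-0.0, 0.0, -1.0]]
wrist_force: [-0.5, -0.2, 2.0]
width: 0.317
```

```bash
python3 -m handwheel '[{"dx":0,"dy":0,"dz":-0.004,"wx":0,"wy":0,"wz":0},{"dx":0,"dy":0,"dz":-0.006,"wx":0,"wy":0,"wz":0},{"dx":0,"dy":0,"dz":-0.006,"wx":0,"wy":0,"wz":0}]'
python3 -m handwheel '[{"dx":0,"dy":0,"dz":0,"wx":0,"wy":0,"wz":0},{"dx":0,"dy":0,"dz":0,"wx":0,"wy":0,"wz":0},{"dx":0,"dy":0,"dz":0,"wx":0,"wy":0,"wz":0},{"dx":0,"dy":0,"dz":0,"wx":0,"wy":0,"wz":0}]' 0.6
python3 -m handwheel '[{"dx":0,"dy":0,"dz":0.1,"wx":0,"wy":0,"wz":0},{"dx":0,"dy":0,"dz":0.3,"wx":0,"wy":0,"wz":0},{"dx":0,"dy":0,"dz":0.55,"wx":0,"wy":0,"wz":0},{"dx":0,"dy":0,"dz":0.7,"wx":0,"wy":0,"wz":0},{"dx":0,"dy":0,"dz":0.8,"wx":0,"wy":0,"wz":0},{"dx":0,"dy":0,"dz":0.84,"wx":0,"wy":0,"wz":0},{"dx":0,"dy":0,"dz":0.84,"wx":0,"wy":0,"wz":0}]'
python3 - <<'E'
from h import *
c=wshot('w6')
print(edgefit([('w6',[(32,44,58,15.75),(32,0,58,15.75),(-32,-44,58,15.75),(32,-44,140,14)])],[496.5,-317.4,.04]))
print((proj(c,rack2w([496.5,-317.4,.04],[(32,-44,140)]))*800/512).round(0))
E
```

```text
clock: 10.52
ee_pos: [529.2, -358.8, 121.7]
tool_rot: [[-0.041, 0.999, 0.001], [0.999, 0.041, -0.001], [-0.001, 0.001, -1.0]]
wrist_force: [-2.5, 2.6, 9.1]
width: 0.315
clock: 11.02
ee_pos: [528.7, -358.1, 119.1]
tool_rot: [[-0.041, 0.999, -0.0], [0.999, 0.041, 0.0], [0.0, -0.0, -1.0]]
wrist_force: [0.7, 0.4, 0.4]
width: 0.597
clock: 11.9
ee_pos: [528.9, -358.3, 329.5]
tool_rot: [[-0.041, 0.999, 0.0], [0.999, 0.041, -0.0], [-0.0, 0.0, -1.0]]
wrist_force: [0.3, -0.5, -0.5]
width: 0.604
(array([ 4.95145684e+02, -3.17236171e+02,  4.48902986e-02]), array([83., 62., 87., 92.], dtype=float32))
[[406. 268.]]
```

The spent tube seated on the board (9 N push) and the edge fit finds its mouth at the right place. Next, the stock rack.

```bash
python3 -m handwheel '[{"dx":0,"dy":0.2,"dz":0.1,"wx":0,"wy":0,"wz":0},{"dx":0,"dy":0.45,"dz":0.1,"wx":0,"wy":0,"wz":0},{"dx":0,"dy":0.7,"dz":0.1,"wx":0,"wy":0,"wz":0},{"dx":0,"dy":0.95,"dz":0.1,"wx":0,"wy":0,"wz":0},{"dx":0,"dy":1,"dz":0.1,"wx":0,"wy":0,"wz":0}]' >/dev/null
python3 -m handwheel '[{"dx":0,"dy":0.25,"dz":0,"wx":0,"wy":0,"wz":0.01},{"dx":0,"dy":0.5,"dz":0,"wx":0,"wy":0,"wz":0.02},{"dx":0,"dy":0.75,"dz":0,"wx":0,"wy":0,"wz":0.03},{"dx":0,"dy":1,"dz":0,"wx":0,"wy":0,"wz":0.0417},{"dx":0,"dy":1,"dz":0,"wx":0,"wy":0,"wz":0.0417}]' >/dev/null
python3 -m handwheel '[{"dx":-0.02,"dy":0.22,"dz":0,"wx":0,"wy":0,"wz":0},{"dx":-0.055,"dy":0.42,"dz":0,"wx":0,"wy":0,"wz":0},{"dx":-0.055,"dy":0.513,"dz":0,"wx":0,"wy":0,"wz":0},{"dx":-0.055,"dy":0.513,"dz":0,"wx":0,"wy":0,"wz":0},{"dx":-0.055,"dy":0.513,"dz":0,"wx":0,"wy":0,"wz":0},{"dx":-0.055,"dy":0.513,"dz":0,"wx":0,"wy":0,"wz":0}]'
python3 - <<'E'
from h import *
c=wshot('w7');F=[(32,44,140,14),(-32,-44,140,14),(32,0,100,14),(-32,44,100,14),(32,-44,58,15.75),(-32,0,58,15.75)]
print(edgefit([('w7',F)],[516.5,297,.302]))
print((proj(c,rack2w([516.5,297,.302],[f[:3] for f in F]))*800/512).round(0).tolist())
E
```

```text
clock: 13.95
ee_pos: [515.6, 268.4, 354.4]
tool_rot: [[-0.296, 0.955, -0.0], [0.955, 0.296, -0.001], [-0.001, -0.0, -1.0]]
wrist_force: [-0.1, -0.0, 0.4]
width: 0.602
(array([5.15382737e+02, 2.99427419e+02, 3.12499735e-01]), array([101.,  92., 106.,  96.,  40.,  29.], dtype=float32))
[[466.0, 152.0], [372.0, 280.0], [458.0, 211.0], [374.0, 152.0], [451.0, 256.0], [378.0, 206.0]]
```

View pics/w7.png

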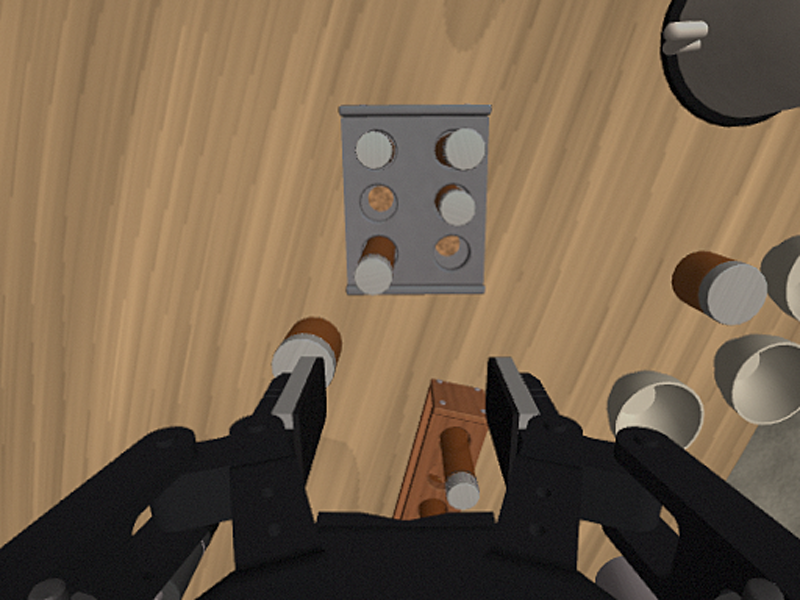

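Stock rack: tall caps at (466,149) and (374,272), short caps at (457,205) and (375,149). Now hovering over the near tall tube.

```bash
python3 -m handwheel '[{"dx":-0.073,"dy":-0.09,"dz":-0.2,"wx":0,"wy":0,"wz":0.001},{"dx":-0.073,"dy":-0.09,"dz":-0.4,"wx":0,"wy":0,"wz":0.001},{"dx":-0.073,"dy":-0.09,"dz":-0.458,"wx":0,"wy":0,"wz":0.001},{"dx":-0.073,"dy":-0.09,"dz":-0.458,"wx":0,"wy":0,"wz":0.001},{"dx":-0.073,"dy":-0.09,"dz":-0.458,"wx":0,"wy":0,"wz":0.001},{"dx":-0.073,"dy":-0.09,"dz":-0.458,"wx":0,"wy":0,"wz":0.001}]'
python3 - <<'E'
from h import *
c=wshot('w8');F=[(-32,-44,140,14),(32,44,140,14),(32,0,100,14),(-32,44,100,14)]
s,v=edgefit([('w8',F)],[515.4,299.4,.31]);print(s,v,rack2w(s,[F[0][:3],F[1][:3]]))
print(edgefit([('w8',F[:1])],s)[0:2],rack2w(edgefit([('w8',F[:1])],s)[0],[F[0][:3]]),(proj(c,rack2w(s,[F[0][:3]]))*800/512).round(0).tolist())
E
```

```text
clock: 14.75
ee_pos: [498.3, 248.2, 242.3]
tool_rot: [[-0.304, 0.953, 0.004], [0.953, 0.304, 0.002], [0.0, 0.004, -1.0]]
wrist_force: [-0.4, -0.1, 0.3]
width: 0.603
[5.14883492e+02 2.99360169e+02 3.12420524e-01] [ 68.  80. 103.  74.] [[497.95650327 247.65449238 140.        ]
 [531.81048145 351.0658465  140.        ]]
(array([5.13361347e+02, 3.01869817e+02, 3.24267895e-01]), array([76.], dtype=float32)) [[497.04810828 249.96723307 140.        ]] [[401.0, 306.0]]
```

```bash
python3 -m handwheel '[{"dx":-0.003,"dy":0.006,"dz":-0.15,"wx":0,"wy":0,"wz":0},{"dx":-0.003,"dy":0.006,"dz":-0.3,"wx":0,"wy":0,"wz":0},{"dx":-0.003,"dy":0.006,"dz":-0.42,"wx":0,"wy":0,"wz":0},{"dx":-0.003,"dy":0.006,"dz":-0.48,"wx":0,"wy":0,"wz":0},{"dx":-0.003,"dy":0.006,"dz":-0.48,"wx":0,"wy":0,"wz":0},{"dx":-0.003,"dy":0.006,"dz":-0.48,"wx":0,"wy":0,"wz":0}]' 0.6
python3 -m handwheel '[{"dx":0,"dy":0,"dz":0,"wx":0,"wy":0,"wz":0},{"dx":0,"dy":0,"dz":0,"wx":0,"wy":0,"wz":0},{"dx":0,"dy":0,"dz":0,"wx":0,"wy":0,"wz":0},{"dx":0,"dy":0,"dz":0,"wx":0,"wy":0,"wz":0},{"dx":0,"dy":0,"dz":0,"wx":0,"wy":0,"wz":0},{"dx":0,"dy":0,"dz":0,"wx":0,"wy":0,"wz":0}]' 0 35
python3 -m handwheel '[{"dx":0,"dy":0,"dz":0.06,"wx":0,"wy":0,"wz":0},{"dx":0,"dy":0,"dz":0.16,"wx":0,"wy":0,"wz":0},{"dx":0,"dy":0,"dz":0.32,"wx":0,"wy":0,"wz":0},{"dx":0,"dy":0,"dz":0.48,"wx":0,"wy":0,"wz":0},{"dx":0,"dy":0,"dz":0.6,"wx":0,"wy":0,"wz":0},{"dx":0,"dy":0,"dz":0.65,"wx":0,"wy":0,"wz":0},{"dx":0,"dy":0,"dz":0.65,"wx":0,"wy":0,"wz":0},{"dx":0,"dy":0,"dz":0.65,"wx":0,"wy":0,"wz":0}]'
```

```text
clock: 15.55
ee_pos: [497.4, 249.6, 121.5]
tool_rot: [[-0.304, 0.953, 0.003], [0.953, 0.304, 0.001], [0.0, 0.003, -1.0]]
wrist_force: [0.7, -0.0, -0.2]
width: 0.599
clock: 16.3
ee_pos: [497.0, 249.4, 121.5]
tool_rot: [[-0.304, 0.953, 0.002], [0.953, 0.304, 0.001], [0.0, 0.002, -1.0]]
wrist_force: [-1.7, 1.0, 7.3]
width: 0.322
clock: 17.3
ee_pos: [495.0, 248.6, 280.7]
tool_rot: [[-0.304, 0.953, -0.003], [0.953, 0.304, -0.001], [-0.0, -0.003, -1.0]]
wrist_force: [-0.1, -0.6, -0.8]
width: 0.317
```

```bash
python3 -m handwheel '[{"dx":0.06,"dy":-0.08,"dz":0,"wx":0,"wy":0,"wz":-0.005},{"dx":0.17,"dy":-0.25,"dz":0,"wx":0,"wy":0,"wz":-0.015},{"dx":0.28,"dy":-0.43,"dz":0,"wx":0,"wy":0,"wz":-0.025},{"dx":0.39,"dy":-0.6,"dz":0,"wx":0,"wy":0,"wz":-0.034},{"dx":0.47,"dy":-0.74,"dz":0,"wx":0,"wy":0,"wz":-0.0374},{"dx":0.51,"dy":-0.81,"dz":-0.03,"wx":0,"wy":0,"wz":-0.0374},{"dx":0.512,"dy":-0.816,"dz":-0.07,"wx":0,"wy":0,"wz":-0.0374},{"dx":0.512,"dy":-0.816,"dz":-0.07,"wx":0,"wy":0,"wz":-0.0374},{"dx":0.512,"dy":-0.816,"dz":-0.07,"wx":0,"wy":0,"wz":-0.0374},{"dx":0.512,"dy":-0.816,"dz":-0.07,"wx":0,"wy":0,"wz":-0.0374}]'
python3 - <<'E'
from h import *
c=wshot('w9');s,v=edgefit([('w9',[(0,88,140,14)])],[629,.3,.0725]);print(s,v)
s=[629,.3,.0725]
for z in(140,155,159,285):print(z,(proj(c,rack2w(s,[(0,88,z),(0,44,z),(0,42,z)]))*800/512).round(0).tolist())
E
```

```text
clock: 18.55
ee_pos: [624.0, 46.2, 265.6]
tool_rot: [[-0.076, 0.997, 0.001], [0.997, 0.076, 0.0], [0.0, 0.001, -1.0]]
wrist_force: [-0.3, 0.1, -0.9]
width: 0.316
[6.29410732e+02 6.27275409e-01 7.40423227e-02] [115.]
140 [[407.0, 212.0], [407.0, 296.0], [406.0, 299.0]]
155 [[407.0, 216.0], [407.0, 304.0], [407.0, 308.0]]
159 [[407.0, 217.0], [407.0, 307.0], [407.0, 311.0]]
285 [[410.0, 292.0], [409.0, 465.0], [409.0, 472.0]]
```

View pics/w9.png

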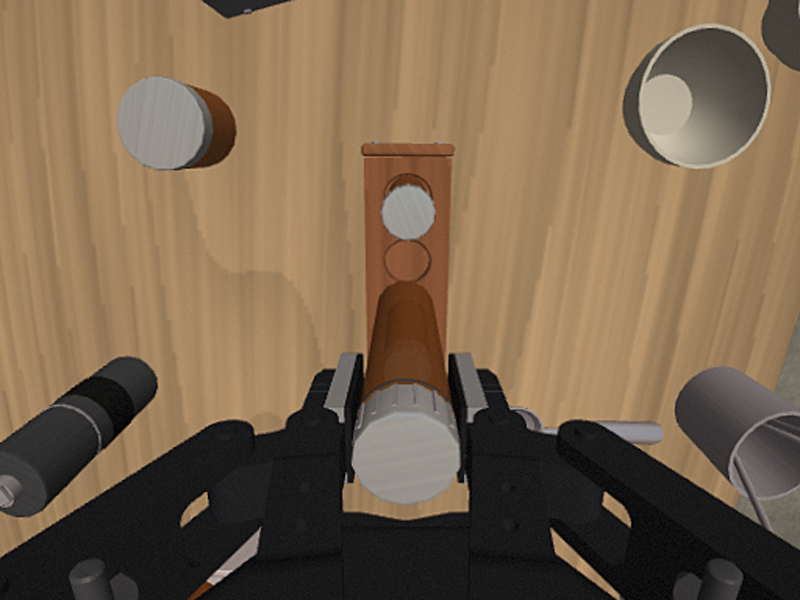

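The held tube's foot is at about (411,305) and the axis through its hole at (408,304), so about 1 mm off in x. I'll shift by -1 mm and lower in stages.

```bash
python3 -m handwheel '[{"dx":-0.004,"dy":0,"dz":-0.1,"wx":0,"wy":0,"wz":0},{"dx":-0.004,"dy":0,"dz":-0.22,"wx":0,"wy":0,"wz":0},{"dx":-0.004,"dy":0,"dz":-0.3,"wx":0,"wy":0,"wz":0},{"dx":-0.004,"dy":0,"dz":-0.34,"wx":0,"wy":0,"wz":0},{"dx":-0.004,"dy":0,"dz":-0.37,"wx":0,"wy":0,"wz":0},{"dx":-0.004,"dy":0,"dz":-0.4,"wx":0,"wy":0,"wz":0},{"dx":-0.004,"dy":0,"dz":-0.42,"wx":0,"wy":0,"wz":0},{"dx":-0.004,"dy":0,"dz":-0.42,"wx":0,"wy":0,"wz":0}]'
```

```text
clock: 19.6
ee_pos: [623.4, 45.1, 160.0]
tool_rot: [[-0.074, 0.997, 0.001], [0.997, 0.074, 0.0], [0.0, 0.001, -1.0]]
wrist_force: [0.3, 0.0, -0.5]
width: 0.315
```

```bash
python3 -m handwheel '[{"dx":0,"dy":0,"dz":-0.04,"wx":0,"wy":0,"wz":0},{"dx":0,"dy":0,"dz":-0.08,"wx":0,"wy":0,"wz":0},{"dx":0,"dy":0,"dz":-0.12,"wx":0,"wy":0,"wz":0},{"dx":0,"dy":0,"dz":-0.145,"wx":0,"wy":0,"wz":0},{"dx":0,"dy":0,"dz":-0.156,"wx":0,"wy":0,"wz":0},{"dx":0,"dy":0,"dz":-0.16,"wx":0,"wy":0,"wz":0},{"dx":0,"dy":0,"dz":-0.16,"wx":0,"wy":0,"wz":0}]'
```

```text
clock: 20.48
ee_pos: [623.5, 45.1, 121.5]
tool_rot: [[-0.074, 0.997, 0.0], [0.997, 0.074, 0.0], [0.0, 0.0, -1.0]]
wrist_force: [-1.3, 1.3, 6.6]
width: 0.318
```

```bash
python3 -m handwheel '[{"dx":0,"dy":0,"dz":0,"wx":0,"wy":0,"wz":0},{"dx":0,"dy":0,"dz":0,"wx":0,"wy":0,"wz":0},{"dx":0,"dy":0,"dz":0,"wx":0,"wy":0,"wz":0},{"dx":0,"dy":0,"dz":0,"wx":0,"wy":0,"wz":0}]' 0.6
python3 -m handwheel '[{"dx":0,"dy":0,"dz":0.1,"wx":0,"wy":0,"wz":0},{"dx":0,"dy":0,"dz":0.3,"wx":0,"wy":0,"wz":0},{"dx":-0.03,"dy":0.1,"dz":0.48,"wx":0,"wy":0,"wz":0},{"dx":-0.1,"dy":0.3,"dz":0.48,"wx":0,"wy":0,"wz":0.01},{"dx":-0.17,"dy":0.53,"dz":0.48,"wx":0,"wy":0,"wz":0.02},{"dx":-0.24,"dy":0.76,"dz":0.48,"wx":0,"wy":0,"wz":0.03},{"dx":-0.3,"dy":0.96,"dz":0.48,"wx":0,"wy":0,"wz":0.0374},{"dx":-0.3,"dy":1,"dz":0.48,"wx":0,"wy":0,"wz":0.0374}]'
python3 -m handwheel '[{"dx":-0.05,"dy":0.16,"dz":0,"wx":0,"wy":0,"wz":0},{"dx":-0.07,"dy":0.223,"dz":0,"wx":0,"wy":0,"wz":0},{"dx":-0.07,"dy":0.223,"dz":0,"wx":0,"wy":0,"wz":0},{"dx":-0.07,"dy":0.223,"dz":0,"wx":0,"wy":0,"wz":0},{"dx":-0.07,"dy":0.223,"dz":0,"wx":0,"wy":0,"wz":0},{"dx":-0.07,"dy":0.223,"dz":0,"wx":0,"wy":0,"wz":0}]'
python3 - <<'E'
from h import *
from plant import optics
c=wshot('w10');F=[(-32,44,100,14),(32,44,140,14)]
s,v=edgefit([('w10',F)],[515.1,299.4,.31]);print(s,v,rack2w(s,[F[1][:3]]))
s2,v=edgefit([('w10',F[1:])],[515.1,299.4,.31]);print(v,rack2w(s2,[F[1][:3]]),(proj(c,rack2w(s2,[F[1][:3]]))*800/512).round(0).tolist())
E
```

```text
clock: 20.98
ee_pos: [622.9, 45.0, 119.7]
tool_rot: [[-0.074, 0.997, -0.001], [0.997, 0.074, -0.0], [-0.0, -0.001, -1.0]]
wrist_force: [-0.6, -0.5, -0.8]
width: 0.603
clock: 21.98
ee_pos: [546.6, 298.1, 239.9]
tool_rot: [[-0.308, 0.951, -0.0], [0.951, 0.308, 0.001], [0.001, -0.0, -1.0]]
wrist_force: [0.9, 0.3, -0.4]
width: 0.599
clock: 22.72
ee_pos: [531.0, 349.9, 240.1]
tool_rot: [[-0.303, 0.953, 0.0], [0.953, 0.303, -0.0], [-0.0, 0.0, -1.0]]
wrist_force: [0.1, 0.1, -0.1]
width: 0.597
[5.15525278e+02 2.99728474e+02 3.05489089e-01] [89. 87.] [[532.81025215 351.31558112 140.        ]]
[87.] [[532.5382622  351.15107943 140.        ]] [[407.0, 305.0]]
```

```bash
python3 -m handwheel '[{"dx":0,"dy":0,"dz":-0.15,"wx":0,"wy":0,"wz":0},{"dx":0,"dy":0,"dz":-0.3,"wx":0,"wy":0,"wz":0},{"dx":0,"dy":0,"dz":-0.42,"wx":0,"wy":0,"wz":0},{"dx":0,"dy":0,"dz":-0.48,"wx":0,"wy":0,"wz":0},{"dx":0,"dy":0,"dz":-0.48,"wx":0,"wy":0,"wz":0},{"dx":0,"dy":0,"dz":-0.48,"wx":0,"wy":0,"wz":0}]' 0.6
python3 -m handwheel '[{"dx":0,"dy":0,"dz":0,"wx":0,"wy":0,"wz":0},{"dx":0,"dy":0,"dz":0,"wx":0,"wy":0,"wz":0},{"dx":0,"dy":0,"dz":0,"wx":0,"wy":0,"wz":0},{"dx":0,"dy":0,"dz":0,"wx":0,"wy":0,"wz":0},{"dx":0,"dy":0,"dz":0,"wx":0,"wy":0,"wz":0},{"dx":0,"dy":0,"dz":0,"wx":0,"wy":0,"wz":0}]' 0 35
python3 -m handwheel '[{"dx":0,"dy":0,"dz":0.06,"wx":0,"wy":0,"wz":0},{"dx":0,"dy":0,"dz":0.16,"wx":0,"wy":0,"wz":0},{"dx":0,"dy":0,"dz":0.32,"wx":0,"wy":0,"wz":0},{"dx":0,"dy":0,"dz":0.48,"wx":0,"wy":0,"wz":0},{"dx":0,"dy":0,"dz":0.6,"wx":0,"wy":0,"wz":0},{"dx":0,"dy":0,"dz":0.65,"wx":0,"wy":0,"wz":0},{"dx":0,"dy":0,"dz":0.65,"wx":0,"wy":0,"wz":0},{"dx":0,"dy":0,"dz":0.65,"wx":0,"wy":0,"wz":0}]'
```

```text
clock: 23.52
ee_pos: [531.7, 351.3, 121.6]
tool_rot: [[-0.304, 0.953, 0.002], [0.953, 0.304, 0.001], [0.001, 0.003, -1.0]]
wrist_force: [0.0, -0.4, 0.7]
width: 0.602
clock: 24.28
ee_pos: [531.6, 351.3, 121.8]
tool_rot: [[-0.304, 0.953, 0.002], [0.953, 0.304, 0.001], [0.001, 0.003, -1.0]]
wrist_force: [-0.8, -0.1, 5.7]
width: 0.317
clock: 25.28
ee_pos: [529.6, 350.2, 280.5]
tool_rot: [[-0.304, 0.953, -0.003], [0.953, 0.304, -0.002], [-0.001, -0.004, -1.0]]
wrist_force: [-0.4, 0.0, 0.1]
width: 0.316
```

```bash
python3 -m handwheel '[{"dx":0.02,"dy":-0.08,"dz":0,"wx":0,"wy":0,"wz":-0.005},{"dx":0.06,"dy":-0.25,"dz":0,"wx":0,"wy":0,"wz":-0.013},{"dx":0.11,"dy":-0.45,"dz":0,"wx":0,"wy":0,"wz":-0.021},{"dx":0.16,"dy":-0.65,"dz":0,"wx":0,"wy":0,"wz":-0.029},{"dx":0.21,"dy":-0.85,"dz":0,"wx":0,"wy":0,"wz":-0.0374},{"dx":0.25,"dy":-1,"dz":0,"wx":0,"wy":0,"wz":-0.0374}]' >/dev/null
python3 -m handwheel '[{"dx":0.04,"dy":-0.2,"dz":0,"wx":0,"wy":0,"wz":0},{"dx":0.08,"dy":-0.4,"dz":0,"wx":0,"wy":0,"wz":0},{"dx":0.13,"dy":-0.58,"dz":0,"wx":0,"wy":0,"wz":0},{"dx":0.155,"dy":-0.7,"dz":0,"wx":0,"wy":0,"wz":0},{"dx":0.16,"dy":-0.749,"dz":-0.03,"wx":0,"wy":0,"wz":0},{"dx":0.16,"dy":-0.749,"dz":-0.07,"wx":0,"wy":0,"wz":0},{"dx":0.16,"dy":-0.749,"dz":-0.07,"wx":0,"wy":0,"wz":0},{"dx":0.16,"dy":-0.749,"dz":-0.07,"wx":0,"wy":0,"wz":0},{"dx":0.16,"dy":-0.749,"dz":-0.07,"wx":0,"wy":0,"wz":0}]'
python3 - <<'E'
from h import *
c=wshot('w11');F=[(0,88,140,14),(0,44,140,14),(0,0,140,14),(0,-44,140,14)]
s,v=edgefit([('w11',F[1:])],[629,.3,.0735]);print(s,v)
for s in([629,.3,.0735],s):
  for z in(140,155):print(z,(proj(c,rack2w(s,[(0,44,z),(0,0,z),(0,-44,z),(0,-88,z),(0,-90,z)]))*800/512).round(0).tolist())
E
```

```text
clock: 27.15
ee_pos: [633.3, -85.5, 265.5]
tool_rot: [[-0.075, 0.997, 0.001], [0.997, 0.075, -0.0], [-0.0, 0.001, -1.0]]
wrist_force: [0.3, 0.0, -0.8]
width: 0.313
[6.28613644e+02 2.03757382e-01 8.12531449e-02] [ 75. 100. 111.]
140 [[408.0, 23.0], [408.0, 121.0], [407.0, 212.0], [407.0, 296.0], [407.0, 299.0]]
155 [[408.0, 14.0], [408.0, 119.0], [408.0, 216.0], [407.0, 304.0], [407.0, 308.0]]
140 [[407.0, 23.0], [407.0, 121.0], [407.0, 212.0], [408.0, 296.0], [408.0, 299.0]]
155 [[407.0, 15.0], [407.0, 119.0], [408.0, 216.0], [408.0, 304.0], [408.0, 308.0]]
```

View pics/w11.png

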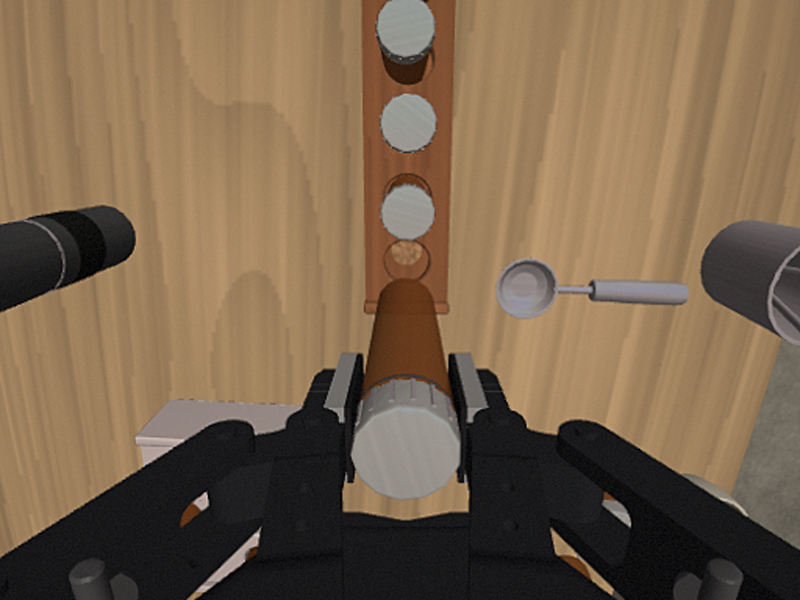

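Foot at about (407,302) against the hole axis at (407.5,304), so within about 1 mm. The first fresh tube is upright in its place at (406,27). Lowering.

```bash
python3 -m handwheel '[{"dx":0,"dy":-0.003,"dz":-0.1,"wx":0,"wy":0,"wz":0},{"dx":0,"dy":-0.003,"dz":-0.22,"wx":0,"wy":0,"wz":0},{"dx":0,"dy":-0.003,"dz":-0.3,"wx":0,"wy":0,"wz":0},{"dx":0,"dy":-0.003,"dz":-0.34,"wx":0,"wy":0,"wz":0},{"dx":0,"dy":-0.003,"dz":-0.37,"wx":0,"wy":0,"wz":0},{"dx":0,"dy":-0.003,"dz":-0.4,"wx":0,"wy":0,"wz":0},{"dx":0,"dy":-0.003,"dz":-0.42,"wx":0,"wy":0,"wz":0},{"dx":0,"dy":-0.003,"dz":-0.42,"wx":0,"wy":0,"wz":0}]'
```

```text
clock: 28.2
ee_pos: [633.0, -87.2, 159.8]
tool_rot: [[-0.074, 0.997, -0.0], [0.997, 0.074, 0.0], [0.0, -0.0, -1.0]]
wrist_force: [-0.7, -0.4, -0.8]
width: 0.314
```

```bash
python3 -m handwheel '[{"dx":0,"dy":0,"dz":-0.04,"wx":0,"wy":0,"wz":0},{"dx":0,"dy":0,"dz":-0.08,"wx":0,"wy":0,"wz":0},{"dx":0,"dy":0,"dz":-0.12,"wx":0,"wy":0,"wz":0},{"dx":0,"dy":0,"dz":-0.145,"wx":0,"wy":0,"wz":0},{"dx":0,"dy":0,"dz":-0.156,"wx":0,"wy":0,"wz":0},{"dx":0,"dy":0,"dz":-0.16,"wx":0,"wy":0,"wz":0},{"dx":0,"dy":0,"dz":-0.16,"wx":0,"wy":0,"wz":0}]'
```

```text
clock: 29.08
ee_pos: [633.0, -87.3, 121.8]
tool_rot: [[-0.074, 0.997, -0.001], [0.997, 0.074, -0.0], [0.0, -0.001, -1.0]]
wrist_force: [-2.8, 0.6, 8.0]
width: 0.317
```

Seated (8 N). I'll release, retreat and check with pictures from above.

```bash
python3 -m handwheel '[{"dx":0,"dy":0,"dz":0,"wx":0,"wy":0,"wz":0},{"dx":0,"dy":0,"dz":0,"wx":0,"wy":0,"wz":0},{"dx":0,"dy":0,"dz":0,"wx":0,"wy":0,"wz":0},{"dx":0,"dy":0,"dz":0,"wx":0,"wy":0,"wz":0}]' 0.6
python3 -m handwheel '[{"dx":0,"dy":0,"dz":0.1,"wx":0,"wy":0,"wz":0},{"dx":0,"dy":0,"dz":0.3,"wx":0,"wy":0,"wz":0},{"dx":0,"dy":0,"dz":0.55,"wx":0,"wy":0,"wz":0},{"dx":-0.05,"dy":0.1,"dz":0.8,"wx":0,"wy":0,"wz":0},{"dx":-0.07,"dy":0.2,"dz":0.95,"wx":0,"wy":0,"wz":0},{"dx":-0.07,"dy":0.2,"dz":0.95,"wx":0,"wy":0,"wz":0},{"dx":-0.07,"dy":0.2,"dz":0.95,"wx":0,"wy":0,"wz":0},{"dx":-0.07,"dy":0.2,"dz":0.95,"wx":0,"wy":0,"wz":0}]'
python3 - <<'E'
from h import *
from plant import optics
c=wshot('w12');F=[(0,y,140,14) for y in(88,44,0,-44,-88)]
s,v=edgefit([('w12',F)],[629,.3,.0735]);print(s,v)
for f in F:
    q,_=edgefit([('w12',[f])],s);print(f[1],(rack2w(q,[f[:3]])-rack2w(s,[f[:3]])).round(1))
a=optics.get_image('side')['color'][:,:,::-1];w=cv2.imread('pics/w12.png')
cv2.imwrite('pics/final.png',np.hstack([cv2.resize(a[60:360,160:400],(400,500),interpolation=cv2.INTER_CUBIC),cv2.resize(w[:,200:600],(400,500))[:, :400]]))
E
```

```text
clock: 29.58
ee_pos: [633.0, -87.2, 119.8]
tool_rot: [[-0.074, 0.997, -0.0], [0.997, 0.074, 0.0], [0.0, -0.0, -1.0]]
wrist_force: [-0.4, 0.6, 0.1]
width: 0.605
clock: 30.58
ee_pos: [614.7, -37.7, 355.0]
tool_rot: [[-0.073, 0.997, -0.004], [0.997, 0.073, 0.0], [0.001, -0.004, -1.0]]
wrist_force: [-1.0, -0.1, -1.0]
width: 0.601
[6.28525721e+02 9.80057861e-03 6.80023098e-02] [114. 102. 115. 116.  88.]
88 [[ 0.3 -0.4  0. ]]
44 [[-1.  -0.3  0. ]]
0 [[0.3 0.6 0. ]]
-44 [[0.6 0.7 0. ]]
-88 [[-0.7  1.3  0. ]]
```

View pics/final.png

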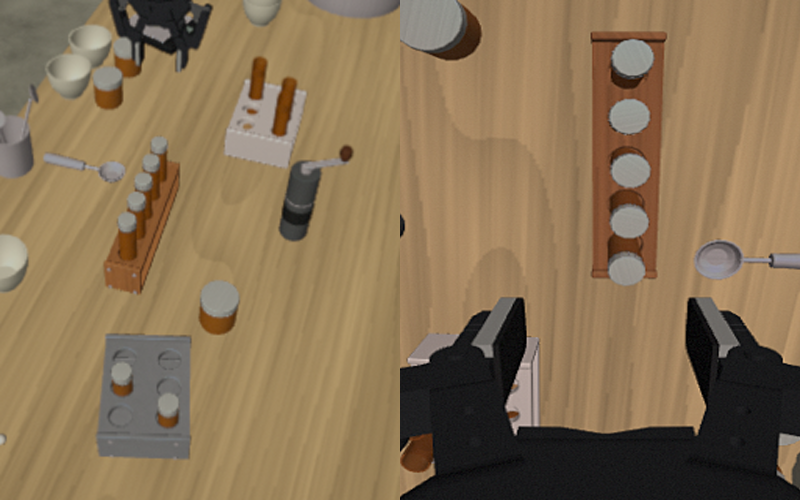

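The picture shows all five flight holes filled with capped tubes at equal height. The spent tube stands upright in the white rack's far row at (259,78), both short tubes are still in the grey rack, and nothing else has moved. Handing in.

```bash
python3 -c "
from plant import ticket;print(ticket.finish_job())"
```

```text
the job is handed in; nothing more can be done
None
```

The job is done and handed in, at about 31 s of the 72 s allowed; the hand-in gives no verdict.

- **Spent tube:** it now stands in a far-row hole of the white drying rack, at the end away from the flight rack.
- **Fresh tubes:** both tall capped tubes are in the flight rack, at y = +44 and y = -88 mm.
- **Seating:** I pressed each tube down before letting go, until the wrist felt 7–9 N from the base board at the seated height.

**Last checks:**
- All five caps in the flight rack fit one row within about 1.5 mm.
- The side view shows all three moved tubes standing upright. Both short tubes are still in the grey rack, and the mill, jar and spoon look unmoved. The bowl is only partly in that last crop.
- I checked the spent tube's position by an edge fit just after placing it, and at the end only by eye in the side view.

**Disagreements:**
- The wrist and fixed cameras differed by about 2 mm along the jaw direction. The finger midpoint in the wrist picture showed the wrist calibration was the one off, so I corrected for it.
- The first move was refused because its rows left out the `wx` and `wy` numbers. Nothing moved.

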